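# Lock the revolving stand and take the push-and-turn cap off the cleaner bottle

### The job

Throw the lock lever of the revolving stand into its marked notch, so that the bottle on the stand can no longer spin. Then press the bottle's safety cap down, twist it counter-clockwise until it comes free, and lift it off; finish while still holding the cap in the gripper, upright and still, about 10 cm straight above the bottle's mouth. Leave the lever in its notch and do not disturb the jigger, the steel cup or the glass tumbler that stand nearby.

Things in the scene. Friction and masses are not known exactly. Their poses are not given: they have to be found in the camera images.
- cap_middle (a point): middle (half-way up, on the axis) of the round grey push-and-turn cap, 50 mm across, 36 mm high, 45 g, on the white bottle, 143 mm above the worktop; z up. To free it: press it 7 to 8 mm down (its stop), keep it down, turn it 60 degrees counter-clockwise seen from above (52 to 68 will do, end stop at 69), lift straight up; clear of the neck after 15 mm. Unpressed it turns 6 degrees at most
- bottle_mouth (a point): centre of the rim of the bottle's neck, 137 mm above the worktop, z axis up. The plain white bottle, 64 mm across, shoulder about 110 mm above the worktop, is fixed on the turntable's centre. A spring in the neck pushes the cap up with 5 N at rest, 10 N when fully down
- turntable (a joint): angle of the scalloped aluminium turntable (144 mm across, top 28 mm above the worktop) that carries the bottle; 0 at the start, positive counter-clockwise from above. It spins almost freely, so the bottle turns along with the cap, until the lever's nose sits between two scallops of its rim; then it stays within 0.05
- lever (a joint): angle of the lock lever about its upright pivot: 0 fully free, grows as it is thrown clockwise seen from above. A sprung ball under the arm clicks over a ridge at 0.77 into the notch at 0.90 (marked by a small upright steel stud on the base plate); hard stop at 1.0. Starts between 0 and 0.4. About 5 N at the knob takes it over the ridge; it stays where it is left
- lever_knob (a point): centre of the black knob at the lever's end: an upright cylinder 26 mm in diameter and 28 mm high (76 to 104 mm above the worktop) on a 10 mm thick post, 110 mm from the pivot
- lever_pivot (a point): the lever's upright pivot axis, fixed on the stand's dark base plate (190 x 250 x 12 mm), 30 mm above the worktop; the lever's arm is 38 mm above the worktop at most, its spring housing 45 mm
- jigger: steel double-cone jigger, bystander, 43 mm across and 73 mm high, origin under its centre
- juice_cup: small steel cup, bystander, 65 mm across and 57 mm high, origin under its centre
- tumbler: empty glass tumbler, bystander, 78 mm across and 92 mm high, origin under its centre

How it is judged:
On the way, in this order (a step that is already met when the one before it is completed fails the run):
1. the lever sits in its marked notch while the cap is still on the bottle (value of joint lever between 0.83 and 0.97 rad and z of cap_middle in the frame of bottle_mouth below 0.012 m), for 0.2 s.
2. the cap is pressed down on the neck (z of cap_middle in the frame of bottle_mouth below 0.002 m), for 0.05 s.
3. the cap is off the bottle, in the fingers (z of cap_middle in the frame of bottle_mouth above 0.04 m and contact force between the fingers and cap above 1 N), for 0.1 s.
At the end, for the whole second after the job is handed in: Lever in its notch (0.83 to 0.97 rad); cap gripped by the fingers, still, upright within 0.25 rad, clear of stand and bottle, its middle 60 to 160 mm above the bottle's mouth and within 30 mm of its axis; jigger, steel cup and tumbler within 30 mm of where they stood (z of cap_middle in the frame of bottle_mouth between 0.06 and 0.16 m and horizontal distance between cap_middle and bottle_mouth below 0.03 m and angle between cap_middle's own z axis and vertical below 0.25 rad and linear speed of cap below 0.05 m/s and contact force between the fingers and cap above 1 N and contact force between cap and stand below 0.1 N and value of joint lever between 0.83 and 0.97 rad and distance of each of jigger, juice_cup, tumbler from where it was at the start of the episode below 0.03 m); the arm keeps its last pose, push and grip.
It fails at once if a bystander is knocked over or pushed away (distance of any of jigger, juice_cup, tumbler from where it was at the start of the episode above 0.03 m or angle between any of jigger, juice_cup, tumbler's own z axis and vertical above 0.4 rad).
It also fails if it takes over 54 s, if anything falls off the work surface, if the arm or the gripper's body presses on something with over 40 N, if the wrist force passes 120 N, or if a joint passes its speed limit or range.

### The arm

A 6-joint arm with a two-finger parallel gripper is mounted at the origin on a cart in front of the work surface, level with it; the furniture and walls round the work are solid. World frame = base frame: x ahead of the robot, y to its left, z up, the work surface at z = 0. Lengths are in m, angles in rad, forces in N, time in s.
With the tool pointing down it reaches from about 0.25 to 0.85 m from the base axis. Payload 12.5 kg.
Tool frame: the origin (TCP) lies between the finger pads; the fingertips stand 17 mm ahead of it and the grasp point (between the pads) lies 2 mm behind it; z points along the fingers, y is the line along which they close (so a half turn about z gives the same grasp; the last joint's range is limited). The gripper opens to 93 mm and grips with 3 to 60 N. Pads are 15 mm wide; open, the fingers measure 128 mm over their backs; the gripper's body (75 mm by 188 mm) begins 65 mm behind the grasp point.
Start: joints at [-0.085, 0.351, 1.652, -0, 1.139, -0.085], TCP at [0.55, 0, 0.202] pointing down, gripper open.
Joint ranges: [-2.75, 2.75], [-0.79, 2.1], [0.01, 2.65], [-1.57, 4.71], [0.07, 3.14], [-2.87, 2.87]. Speed limits (rad/s): [2.22, 2.22, 2.79, 3.14, 3.14, 3.14].

### API

Orientations are given as a 3x3 rotation matrix whose columns are the frame's x, y, z axes.
In Python, from workcell import status, camera, calibration, r gives the robot as it stands.
- The arm moves only by the shell command python3 -m handwheel 'ROWS' [FORCE]. ROWS is JSON, a list of rows, each an object with "dp": the shift along the tool's x, y, z each as a share of 100 mm, from -1 to 1, a list of three; "angular": the turn, a rotation vector about the tool's x, y, z each as a share of 2 pi rad, from -1 to 1, a list of three; "hand": the opening, from -1 (shut) to 1 (fully open), so that 0 is half open. A call has 1 to 5 rows; each row shifts and turns the commanded pose from where the row before left it, along the tool's axes as they then stand; what a row does not reach is not made up. A row lasts 1/10 s, in which the tool goes at most 50 mm and 8.59 degrees, less where a joint would pass 70% of its speed; a pose out of reach is approached as far as the arm can. A call with a number of a shift or a turn outside -1 to 1 is refused whole. A call with a gripper value outside its range is refused whole. The fingers move at their own pace and stop on an object; FORCE is the grip in N (left out, the last holds). Time passes only in rows, so rows that do not move let the fingers close. It gives the time, the measured TCP pose, the force, the opening and the grip force at its end, in the units of the state.
- status.state(): the state, without advancing time (a new reading comes with each control period).
- camera(name): name is "scene" or "side" or "wrist"; returns the picture (480x640x3 uint8, blue, green, red); there is no depth.
- calibration(name): a dict with "fx", "fy", "cx", "cy" (pixels), "extrinsics" (4x4, takes a point from camera to world coordinates); the wrist camera has in their place "hand_eye" (4x4, takes a point from camera to tool coordinates, whose origin is the TCP and whose axes are the flange's). Camera axes: x right, y up, looking along -z (the intrinsics and any distortion apply to the point x, -y, -z); pixel columns grow to the right and rows downward; lengths in m; the calibration is good to about 2 mm. A picture is of the moment at which its call begins: read the wrist's pose just before it. calibration takes no time and is no camera call.
- r.hand_in(): hands the job in; it is judged then, once.
The state is a dict: "t": time; "joints": joint angles; "joint_velocities": joint speeds; "joint_torque": joint torques, N m; "ee_pos": TCP position; "tool_rot": TCP orientation; "force": force on the tool from outside, world axes, zero at the start; "ft_torque": the same for the moment, N m; "finger_gap": finger opening in m; "grip_force": force on a finger pad.
Only numpy, scipy, OpenCV 4.12 (cv2) and the standard library are available. Lean on these libraries where they do the work, as an engineer would, in place of code of your own. Each camera call takes 0.05 s, during which the arm holds its last target. There are 200 camera calls.

## Working session

There is one attempt and no reset: what is moved stays moved. The work goes in short steps, Python scripts to look and compute and a shell command to move; the robot and the scene stay as the last step left them, time stands still between calls to the robot, and variables do not carry over. Pictures are saved under pics/ and viewed, at most 10 in all, crops included, and the job is handed in when it is done.

```bash
mkdir -p pics; ls; python3 - <<'E'
from workcell import status,camera,calibration,r
import cv2,numpy as np
np.set_printoptions(precision=4,suppress=True)
s=status.state();print(s['t'],s['ee_pos'],np.array(s['tool_rot']),s['finger_gap'])
for n in ['scene','side','wrist']:
    c=calibration(n);print(n,{k:np.array(v) for k,v in c.items()})
    cv2.imwrite(f'pics/{n}0.png',camera(n))
E
```

```text
pics
0.0 [0.5497 0.     0.2019] [[-0.      1.     -0.0011]
 [ 1.      0.      0.0001]
 [ 0.0001 -0.0011 -1.    ]] 0.09288077815552857
scene {'fx': array(608.0145), 'fy': array(608.0145), 'cx': array(308.7239), 'cy': array(247.5668), 'extrinsics': array([[ 0.2177, -0.6568,  0.7219,  1.3371],
       [ 0.9758,  0.1628, -0.1461, -0.0441],
       [-0.0215,  0.7363,  0.6763,  0.8189],
       [ 0.    ,  0.    ,  0.    ,  1.    ]])}
side {'fx': array(557.0607), 'fy': array(557.0607), 'cx': array(321.879), 'cy': array(250.4854), 'extrinsics': array([[ 0.9206,  0.1298, -0.3682,  0.206 ],
       [-0.39  ,  0.3458, -0.8534, -0.8528],
       [ 0.0166,  0.9293,  0.369 ,  0.5048],
       [ 0.    ,  0.    ,  0.    ,  1.    ]])}
wrist {'fx': array(407.4611), 'fy': array(407.4611), 'cx': array(321.9887), 'cy': array(243.7411), 'hand_eye': array([[-0.0001,  0.9546,  0.2978,  0.084 ],
       [ 1.    ,  0.0003, -0.0007, -0.0011],
       [-0.0008,  0.2978, -0.9546, -0.1816],
       [ 0.    ,  0.    ,  0.    ,  1.    ]])}
```

View pics/scene0.png

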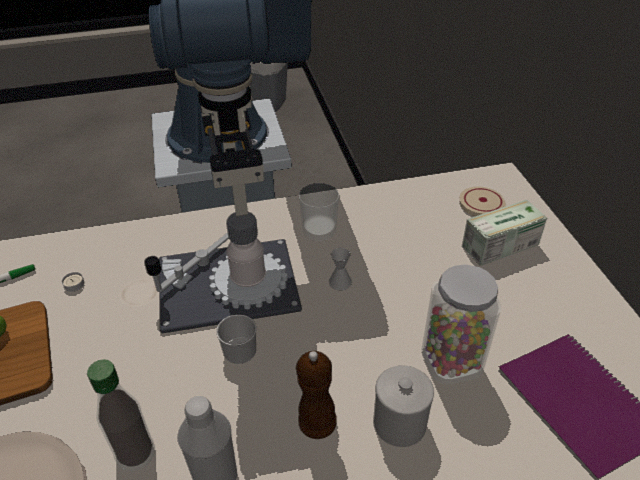

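View pics/side0.png

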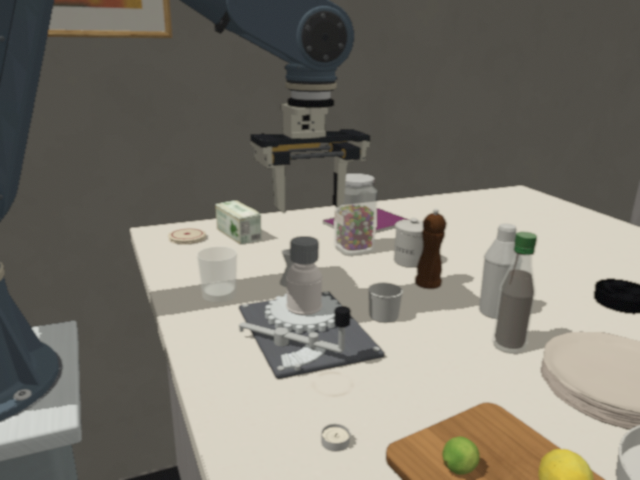

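View pics/wrist0.png

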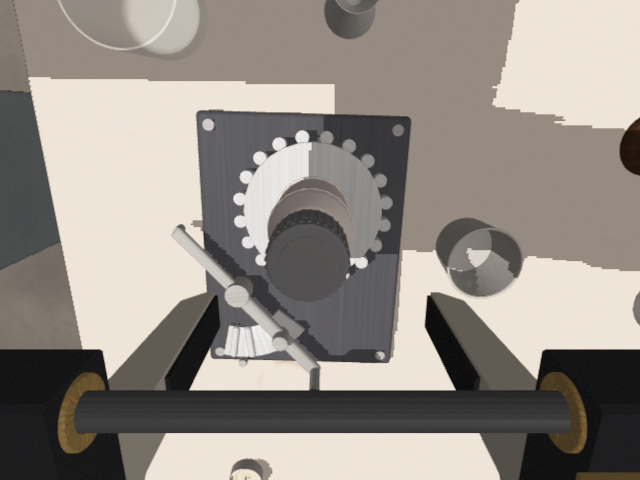

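The wrist view shows the cap top at about (307,262), the lever pivot at (237,293) and the arm running down-right to a knob hidden behind the bar. The stud is near (243,363). Scene: cap (242,228), knob (153,266). Side: cap (304,250), knob (342,317).

```bash
cat > h.py <<'E'
from workcell import status,camera,calibration,r
import cv2,numpy as np
np.set_printoptions(precision=4,suppress=True)
def pose():
    s=status.state();T=np.eye(4);T[:3,:3]=s['tool_rot'];T[:3,3]=s['ee_pos'];return T
def ray(n,p,T=None):
    c=calibration(n);E=T@np.array(c['hand_eye']) if n=='wrist' else np.array(c['extrinsics'])
    d=E[:3,:3]@np.array([(p[0]-c['cx'])/c['fx'],-(p[1]-c['cy'])/c['fy'],-1]);return E[:3,3],d/np.linalg.norm(d)
def tri(*rs):
    A=sum(np.eye(3)-np.outer(d,d) for o,d in rs);b=sum((np.eye(3)-np.outer(d,d))@o for o,d in rs)
    x=np.linalg.solve(A,b);return x,[float(np.linalg.norm((np.eye(3)-np.outer(d,d))@(x-o)).round(4)) for o,d in rs]
def atz(r_,z): o,d=r_;return o+d*(z-o[2])/d[2]
E
python3 - <<'E'
from h import *
T=pose();w=lambda *p:ray('wrist',p,T);s=lambda *p:ray('scene',p);d=lambda *p:ray('side',p)
print('cap',tri(s(242,228),d(304,250)))
print('captop w',atz(w(307,262),.161))
print('knob',tri(s(153,267),d(342,317)))
print('pivot',tri(w(237,293),d(281,336)),atz(w(237,293),.045))
print('stud',tri(w(243,363),d(283,364)),atz(w(243,363),.02))
print('armtail',atz(w(180,232),.036),'armmid',atz(w(280,342),.045),'armend',atz(w(313,368),.036))
for p in [(208,124),(398,130),(380,356),(220,352)]:print(atz(w(*p),.012))
print('disc',atz(w(313,208),.028))
a=cv2.imread('pics/side0.png')[220:390,220:400];b=cv2.imread('pics/scene0.png')[200:330,130:310]
a=cv2.resize(a,(400,378),interpolation=2);b=cv2.resize(b,(400,289),interpolation=2)
o=np.zeros((378,800,3),np.uint8);o[:,:400]=a;o[:289,400:]=b;cv2.imwrite('pics/z1.png',o)
E
```

```text
cap (array([0.5395, 0.0016, 0.1418]), [0.0008, 0.0008])
captop w [0.5401 0.0035 0.161 ]
knob (array([ 0.5413, -0.1589,  0.0883]), [0.0004, 0.0004])
pivot (array([ 0.468 , -0.0774,  0.0252]), [0.0006, 0.0006]) [ 0.4719 -0.0683  0.045 ]
stud (array([ 0.457 , -0.1543,  0.02  ]), [0.0111, 0.0111]) [ 0.4675 -0.1579  0.02  ]
armtail [ 0.4231 -0.0135  0.036 ] armmid [ 0.5093 -0.1185  0.045 ] armend [ 0.5399 -0.153   0.036 ]
[0.4491 0.0779 0.012 ]
[0.6156 0.0728 0.012 ]
[ 0.6094 -0.1548  0.012 ]
[ 0.4426 -0.15    0.012 ]
disc [0.5408 0.0064 0.028 ]
```

View pics/z1.png

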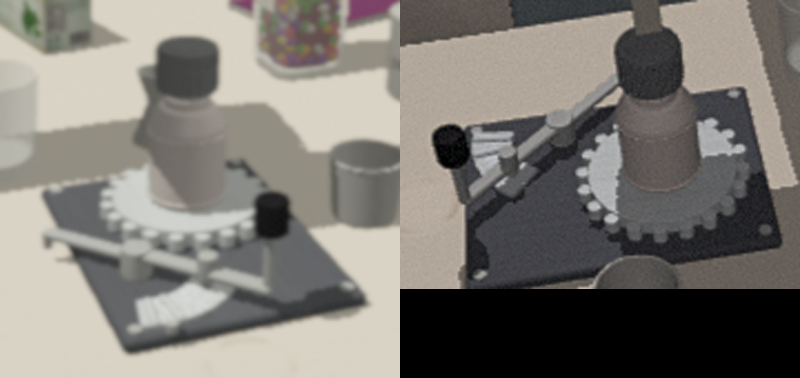

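The zoom confirms the layout: knob to pivot is 0.1106 m (0.110 expected), and the cap middle is at z 0.142 (0.143 expected). The stud lies at about -1.59 rad from the pivot, and the lever is now at -0.86. Next I move above the knob.

```bash
python3 -m handwheel '[{"dp":[-0.4,-0.03,0],"angular":[0,0,0],"hand":1},{"dp":[-0.4,-0.03,0],"angular":[0,0,0],"hand":1},{"dp":[-0.4,-0.03,0],"angular":[0,0,0],"hand":1},{"dp":[-0.39,0,0],"angular":[0,0,0],"hand":1},{"dp":[0,0,0],"angular":[0,0,0],"hand":1}]' 12
python3 -m handwheel '[{"dp":[0,0,0.4],"angular":[0,0,0],"hand":1},{"dp":[0,0,0.4],"angular":[0,0,0],"hand":1},{"dp":[0,0,0.3],"angular":[0,0,0],"hand":1},{"dp":[0,0,0],"angular":[0,0,0],"hand":0}]'
```

```text
t: 0.65
ee_pos: [0.5406, -0.1627, 0.2022]
tool_rot: [[0.004, 1.0, -0.0], [1.0, -0.004, -0.001], [-0.001, -0.0, -1.0]]
force: [-0.7, 1.0, 0.1]
finger_gap: 0.0928
grip_force: 0.0
t: 1.05
ee_pos: [0.5387, -0.1576, 0.0889]
tool_rot: [[-0.0, 1.0, -0.007], [1.0, 0.0, 0.003], [0.003, -0.007, -1.0]]
force: [0.0, -0.4, 1.0]
finger_gap: 0.0888
grip_force: 0.0
```

```bash
for i in 1 2; do python3 -m handwheel '[{"dp":[0,0,0],"angular":[0,0,0],"hand":-1},{"dp":[0,0,0],"angular":[0,0,0],"hand":-1},{"dp":[0,0,0],"angular":[0,0,0],"hand":-1},{"dp":[0,0,0],"angular":[0,0,0],"hand":-1}]' 12; done
```

```text
t: 1.45
ee_pos: [0.5415, -0.1591, 0.0936]
tool_rot: [[-0.0, 1.0, 0.002], [1.0, 0.0, -0.001], [-0.001, 0.002, -1.0]]
force: [-0.1, -0.0, -0.9]
finger_gap: 0.0572
grip_force: 0.0
t: 1.85
ee_pos: [0.541, -0.159, 0.0924]
tool_rot: [[-0.0, 1.0, 0.0], [1.0, 0.0, 0.0], [0.0, 0.0, -1.0]]
force: [0.5, 0.9, -0.1]
finger_gap: 0.0257
grip_force: 0.0
```

```bash
python3 - <<'E'
import numpy as np
p=np.array([.469,-.075]);a0=np.arctan2(-.084,.072);
q=p+.1106*np.array([np.cos(a0),np.sin(a0)])
for i in range(1,9):
    a=a0-0.1*i;n=p+.1106*np.array([np.cos(a),np.sin(a)]);print(i,a.round(3),n.round(4),'dp tool x,y',((n-q)[::-1]*10).round(3));q=n
E
```

```text
1 -0.962 [ 0.5322 -0.1657] dp tool x,y [-0.068 -0.087]
2 -1.062 [ 0.5229 -0.1716] dp tool x,y [-0.059 -0.094]
3 -1.162 [ 0.5129 -0.1765] dp tool x,y [-0.049 -0.099]
4 -1.262 [ 0.5026 -0.1804] dp tool x,y [-0.039 -0.104]
5 -1.362 [ 0.4919 -0.1832] dp tool x,y [-0.028 -0.107]
6 -1.462 [ 0.481  -0.1849] dp tool x,y [-0.017 -0.109]
7 -1.562 [ 0.47   -0.1856] dp tool x,y [-0.006 -0.11 ]
8 -1.662 [ 0.4589 -0.1851] dp tool x,y [ 0.005 -0.11 ]
```

```bash
python3 -m handwheel '[{"dp":[-0.068,-0.087,0],"angular":[0,0,0],"hand":-1},{"dp":[-0.059,-0.094,0],"angular":[0,0,0],"hand":-1},{"dp":[-0.049,-0.099,0],"angular":[0,0,0],"hand":-1},{"dp":[-0.039,-0.104,0],"angular":[0,0,0],"hand":-1},{"dp":[0,0,0],"angular":[0,0,0],"hand":-1}]' 12
python3 -m handwheel '[{"dp":[-0.028,-0.107,0],"angular":[0,0,0],"hand":-1},{"dp":[-0.017,-0.109,0],"angular":[0,0,0],"hand":-1},{"dp":[-0.006,-0.11,0],"angular":[0,0,0],"hand":-1},{"dp":[0,-0.02,0],"angular":[0,0,0],"hand":-1},{"dp":[0,0,0],"angular":[0,0,0],"hand":-1}]' 12
python3 - <<'E'
from h import *
a=camera('side')[220:390,200:400];b=camera('scene')[180:330,130:310]
a=cv2.resize(a,(400,340),interpolation=2);b=cv2.resize(b,(400,333),interpolation=2)
o=np.zeros((340,800,3),np.uint8);o[:,:400]=a;o[:333,400:]=b;cv2.imwrite('pics/z2.png',o)
E
```

```text
t: 2.35
ee_pos: [0.5012, -0.181, 0.0925]
tool_rot: [[0.001, 1.0, -0.001], [1.0, -0.001, 0.0], [0.0, -0.001, -1.0]]
force: [0.7, 0.7, 0.3]
finger_gap: 0.0006
grip_force: 0.0
t: 2.85
ee_pos: [0.4677, -0.1856, 0.0926]
tool_rot: [[0.0, 1.0, 0.0], [1.0, -0.0, -0.0], [-0.0, 0.0, -1.0]]
force: [-0.0, 0.6, -0.6]
finger_gap: 0.0008
grip_force: 0.0
```

View pics/z2.png

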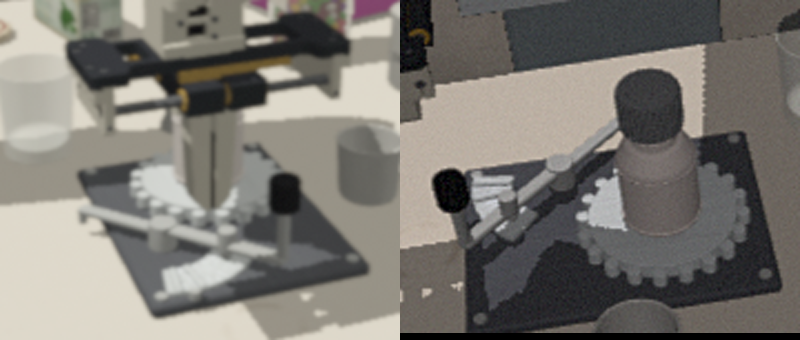

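The knob has not moved: side (342,317), scene (152,265). The fingers closed on nothing, with their tips at about side (306,322). I'll check the geometry by projecting the fingertip and knob into each camera.

```bash
python3 - <<'E'
from h import *
def proj(n,X,T=None):
    c=calibration(n);E=T@np.array(c['hand_eye']) if n=='wrist' else np.array(c['extrinsics'])
    q=np.linalg.inv(E)@np.r_[X,1];return np.array([c['cx']+c['fx']*q[0]/-q[2],c['cy']-c['fy']*q[1]/-q[2]]).round(1)
T=pose();print(T)
tip=T[:3,3]+.017*T[:3,2]
print('tip',proj('side',tip),proj('scene',tip),'knob',proj('side',[.541,-.159,.088]),proj('scene',[.541,-.159,.088]))
s=status.state();print(s['joints'],s['finger_gap'])
w=cv2.imread('pics/z2.png')
cv2.imwrite('pics/sc3.png',camera('scene')); a=camera('side'); b=camera('scene')
o=np.zeros((480,800,3),np.uint8);o[:300,:400]=cv2.resize(b,(400,300),interpolation=3);o[:300,400:]=cv2.resize(camera('wrist'),(400,300),interpolation=3);o[300:]=0
z=cv2.resize(a[240:330,200:400],(400,180));o[300:480,:400]=z;z=cv2.resize(b[190:280,80:280],(400,180));o[300:480,400:]=z
cv2.imwrite('pics/z3.png',o)
E
```

```text
[[-0.      1.      0.0005  0.4683]
 [ 1.      0.     -0.0002 -0.1856]
 [-0.0002  0.0005 -1.      0.0926]
 [ 0.      0.      0.      1.    ]]
tip [304.4 341.1] [138.1 247.4] knob [341.7 317.1] [152.9 267.2]
[-0.4698  0.4175  1.8684  0.0001  0.8551 -0.4699] 0.0001846632128738228
```

View pics/z3.png

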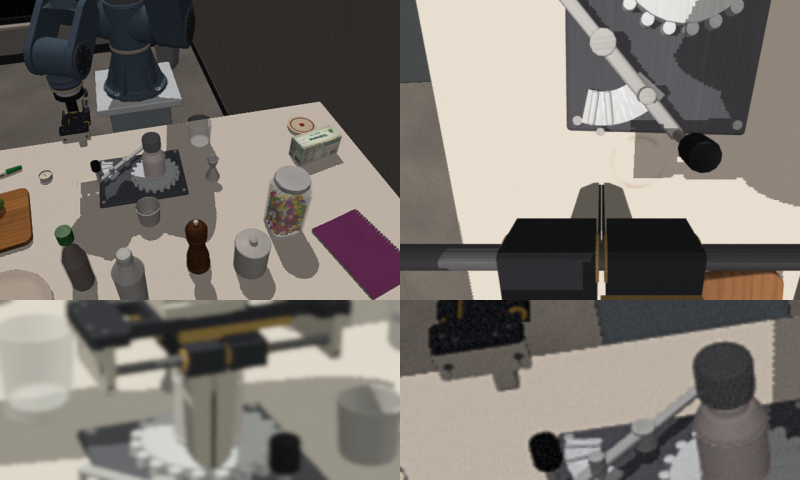

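The wrist view shows the knob top at full-scale (483,243). The seen fingertips, side (306,323) and scene (134,234), disagree with the predicted ones, so I triangulate them and compare.

```bash
python3 - <<'E'
from h import *
T=pose()
print('tip',tri(ray('side',(306,323)),ray('scene',(134,234))), 'expected',T[:3,3]+.017*T[:3,2])
print('knobtop via wrist',atz(ray('wrist',(483,243),T),.104))
# pivot, as seen by wrist now
print('pivot',atz(ray('wrist',(325,67),T),.045))
# fingertips in wrist image
c=calibration('wrist');H=np.linalg.inv(np.array(c['hand_eye']))
for z in (-.04,-.02,0,.017):
    q=H@np.r_[0,0,z,1];print(z,c['cx']+c['fx']*q[0]/-q[2],c['cy']-c['fy']*q[1]/-q[2])
E
```

```text
tip (array([ 0.4691, -0.1869,  0.1075]), [0.0013, 0.0013]) expected [ 0.4682 -0.1855  0.0754]
knobtop via wrist [ 0.5376 -0.1542  0.104 ]
pivot [ 0.4689 -0.077   0.045 ]
-0.04 324.38795533701744 340.45415460687383
-0.02 324.0959521792108 316.61232888634567
0 323.86016498735665 297.36049209955866
0.017 323.6927370560136 283.6901345944751
```

```bash
python3 - <<'E'
from h import *
c=calibration('side');E=np.linalg.inv(np.array(c['extrinsics']))
for x in (.494,.604):
  for z in (.185,.2,.217):
    q=E@[x,0,z,1];print(x,z,(c['cx']+c['fx']*q[0]/-q[2]).round(1),(c['cy']-c['fy']*q[1]/-q[2]).round(1))
cv2.imwrite('pics/z4.png',cv2.resize(cv2.imread('pics/side0.png')[120:280,230:390],(600,600),interpolation=2))
E
```

```text
0.494 0.185 279.3 229.9
0.494 0.2 279.2 221.6
0.494 0.217 279.1 212.1
0.604 0.185 337.9 222.8
0.604 0.2 338.1 214.7
0.604 0.217 338.4 205.5
```

View pics/z4.png

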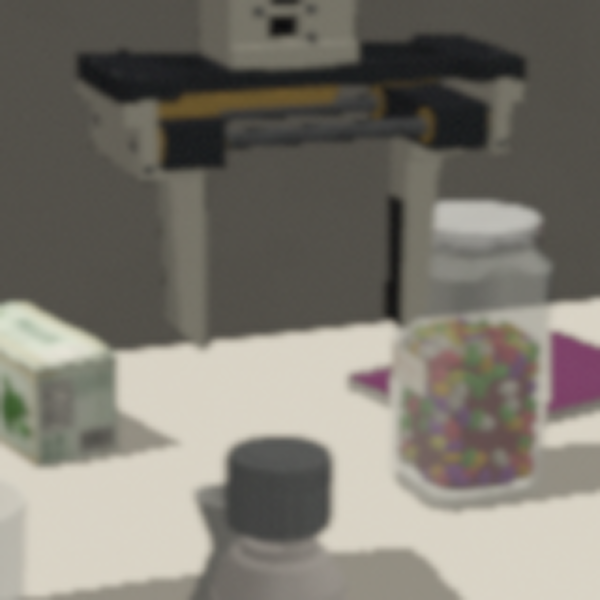

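Now clear: all views put the fingertips about 32 mm higher than the stated TCP implies. Tip z is TCP z + 0.015, in both the start picture and this one. That is why the fingers passed over the knob. I correct for it, going back over the knob, opening and going 34 mm lower.

```bash
python3 -m handwheel '[{"dp":[0.07,0.18,0],"angular":[0,0,0],"hand":1},{"dp":[0.07,0.18,0],"angular":[0,0,0],"hand":1},{"dp":[0.07,0.18,0],"angular":[0,0,0],"hand":1},{"dp":[0.07,0.18,0],"angular":[0,0,0],"hand":1},{"dp":[0,0,0],"angular":[0,0,0],"hand":1}]' 12
python3 -m handwheel '[{"dp":[0,0,0],"angular":[0,0,0],"hand":1},{"dp":[0,0,0],"angular":[0,0,0],"hand":1},{"dp":[0,0,0.12],"angular":[0,0,0],"hand":1},{"dp":[0,0,0.12],"angular":[0,0,0],"hand":1},{"dp":[0,0,0.11],"angular":[0,0,0],"hand":-1}]' 12
for i in 1 2; do python3 -m handwheel '[{"dp":[0,0,0],"angular":[0,0,0],"hand":-1},{"dp":[0,0,0],"angular":[0,0,0],"hand":-1},{"dp":[0,0,0],"angular":[0,0,0],"hand":-1},{"dp":[0,0,0],"angular":[0,0,0],"hand":-1}]' 12; done
```

```text
t: 3.65
ee_pos: [0.5415, -0.1569, 0.0923]
tool_rot: [[-0.001, 1.0, 0.001], [1.0, 0.001, -0.0], [-0.0, 0.001, -1.0]]
force: [-0.5, 0.4, -0.7]
finger_gap: 0.036
grip_force: 0.0
t: 4.15
ee_pos: [0.5393, -0.1576, 0.056]
tool_rot: [[0.0, 1.0, -0.001], [1.0, -0.0, 0.0], [0.0, -0.001, -1.0]]
force: [-0.4, 0.1, 0.5]
finger_gap: 0.0671
grip_force: 0.0
t: 4.55
ee_pos: [0.5403, -0.1577, 0.0578]
tool_rot: [[0.0, 1.0, 0.001], [1.0, -0.0, -0.0], [-0.0, 0.001, -1.0]]
force: [-0.5, 0.3, 0.4]
finger_gap: 0.0372
grip_force: 0.0
t: 4.95
ee_pos: [0.5404, -0.1578, 0.0578]
tool_rot: [[-0.0, 1.0, 0.001], [1.0, 0.0, -0.001], [-0.001, 0.001, -1.0]]
force: [1.9, -1.0, 2.5]
finger_gap: 0.0258
grip_force: 12.0
```

Gripped: gap 25.8 mm, 12 N. Throwing the lever along the arc.

```bash
python3 -m handwheel '[{"dp":[-0.068,-0.087,0],"angular":[0,0,0],"hand":-1},{"dp":[-0.059,-0.094,0],"angular":[0,0,0],"hand":-1},{"dp":[-0.049,-0.099,0],"angular":[0,0,0],"hand":-1},{"dp":[-0.039,-0.104,0],"angular":[0,0,0],"hand":-1},{"dp":[0,0,0],"angular":[0,0,0],"hand":-1}]' 15
python3 -m handwheel '[{"dp":[-0.028,-0.107,0],"angular":[0,0,0],"hand":-1},{"dp":[-0.017,-0.109,0],"angular":[0,0,0],"hand":-1},{"dp":[-0.006,-0.11,0],"angular":[0,0,0],"hand":-1},{"dp":[0,0,0],"angular":[0,0,0],"hand":-1},{"dp":[0,0,0],"angular":[0,0,0],"hand":-1}]'
```

```text
t: 5.45
ee_pos: [0.5014, -0.1805, 0.0578]
tool_rot: [[0.001, 1.0, 0.002], [1.0, -0.001, -0.002], [-0.002, 0.002, -1.0]]
force: [2.2, -7.1, -1.4]
finger_gap: 0.0257
grip_force: 15.0
t: 5.95
ee_pos: [0.4689, -0.1847, 0.0576]
tool_rot: [[-0.0, 1.0, -0.0], [1.0, 0.0, -0.001], [-0.001, -0.0, -1.0]]
force: [-2.1, -6.1, 2.8]
finger_gap: 0.0259
grip_force: 15.0
```

```bash
python3 -m handwheel '[{"dp":[0,-0.02,0],"angular":[0,0,0],"hand":-1},{"dp":[0,0,0],"angular":[0,0,0],"hand":-1},{"dp":[0,0,0],"angular":[0,0,0],"hand":-1}]'
python3 -m handwheel '[{"dp":[0,0,0],"angular":[0,0,0],"hand":1},{"dp":[0,0,0],"angular":[0,0,0],"hand":1},{"dp":[0,0,0],"angular":[0,0,0],"hand":1},{"dp":[0,0,0],"angular":[0,0,0],"hand":1},{"dp":[0,0,-0.3],"angular":[0,0,0],"hand":1}]'
python3 -m handwheel '[{"dp":[0,0.1,-0.4],"angular":[0,0,0],"hand":1},{"dp":[0,0.1,-0.4],"angular":[0,0,0],"hand":1},{"dp":[0,0.1,-0.4],"angular":[0,0,0],"hand":1},{"dp":[0,0,0],"angular":[0,0,0],"hand":1},{"dp":[0,0,0],"angular":[0,0,0],"hand":1}]'
python3 - <<'E'
from h import *
T=pose();np.save('T5.npy',T);print(T);cv2.imwrite('pics/w5.png',camera('wrist'));cv2.imwrite('pics/s5.png',camera('side'));cv2.imwrite('pics/c5.png',camera('scene'))
E
```

```text
t: 6.25
ee_pos: [0.4676, -0.1847, 0.0577]
tool_rot: [[-0.0, 1.0, 0.001], [1.0, 0.0, -0.001], [-0.001, 0.001, -1.0]]
force: [0.2, -6.0, 1.0]
finger_gap: 0.0258
grip_force: 15.0
t: 6.75
ee_pos: [0.4651, -0.1832, 0.0851]
tool_rot: [[-0.0, 1.0, -0.005], [1.0, 0.0, 0.003], [0.003, -0.005, -1.0]]
force: [-0.1, -0.6, 0.2]
finger_gap: 0.0613
grip_force: 0.0
t: 7.25
ee_pos: [0.497, -0.1841, 0.2075]
tool_rot: [[-0.0, 1.0, 0.001], [1.0, 0.0, -0.0], [-0.0, 0.001, -1.0]]
force: [0.4, 1.1, -0.5]
finger_gap: 0.0927
grip_force: 0.0
[[-0.0002  1.      0.0006  0.497 ]
 [ 1.      0.0002 -0.0003 -0.1841]
 [-0.0003  0.0006 -1.      0.2075]
 [ 0.      0.      0.      1.    ]]
```

View pics/w5.png

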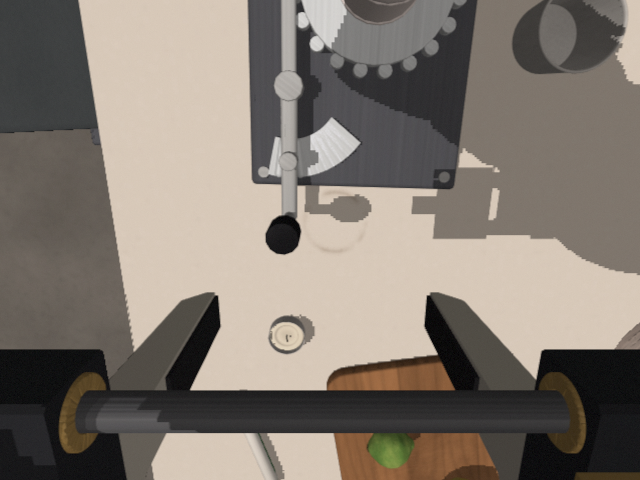

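The lever arm now lies over the stud's position, at the plate edge near (290,185). The knob is at (283,235) and the pivot at (288,86). I'll compare the angles.

```bash
python3 - <<'E'
from h import *
T=np.load('T5.npy')
k=atz(ray('wrist',(283,235),T),.104);p=atz(ray('wrist',(288,86),T),.045);print(k,p)
T2=T.copy();T2[:3,3]=[.4683,-.1856,.0926]
for z in (.015,.02):
  s=atz(ray('wrist',(320,210),T2),z);p2=atz(ray('wrist',(325,67),T2),.045);print('stud',s,p2,'ang',np.arctan2(*(s-p2)[1::-1]))
print('ang arm',np.arctan2(*(k-p)[1::-1]))
for pv in ([.469,-.0755],[.4695,-.077]):print(np.arctan2(k[1]-pv[1],k[0]-pv[0]))
E
```

```text
[ 0.4679 -0.1824  0.104 ] [ 0.4695 -0.0771  0.045 ]
stud [ 0.4662 -0.1595  0.015 ] [ 0.469 -0.077  0.045] ang -1.60467210635139
stud [ 0.4662 -0.1584  0.02  ] [ 0.469 -0.077  0.045] ang -1.6049225834373593
ang arm -1.5862327571128865
-1.5814677381445104
-1.586364113557855
```

The arm is within 0.02 rad of the stud and the detent force is balanced, so the lever is in its notch. Now to the cap, at (0.540, 0.002).

```bash
python3 -m handwheel '[{"dp":[0.4,0.1,0],"angular":[0,0,0],"hand":1},{"dp":[0.4,0.1,0],"angular":[0,0,0],"hand":1},{"dp":[0.4,0.1,0],"angular":[0,0,0],"hand":1},{"dp":[0.4,0.13,0],"angular":[0,0,0],"hand":1},{"dp":[0.26,0,0],"angular":[0,0,0],"hand":1}]' 50
python3 -m handwheel '[{"dp":[0,0,0],"angular":[0,0,0],"hand":1},{"dp":[0,0,0.3],"angular":[0,0,0],"hand":1},{"dp":[0,0,0.3],"angular":[0,0,0],"hand":1},{"dp":[0,0,0.3],"angular":[0,0,0],"hand":1},{"dp":[0,0,0.05],"angular":[0,0,0],"hand":0.4}]'
for i in 1 2; do python3 -m handwheel '[{"dp":[0,0,0],"angular":[0,0,0],"hand":-1},{"dp":[0,0,0],"angular":[0,0,0],"hand":-1},{"dp":[0,0,0],"angular":[0,0,0],"hand":-1},{"dp":[0,0,0],"angular":[0,0,0],"hand":-1}]' 50; done
```

```text
t: 7.9
ee_pos: [0.5401, 0.0042, 0.2061]
tool_rot: [[-0.001, 1.0, -0.002], [1.0, 0.001, 0.0], [0.0, -0.002, -1.0]]
force: [-0.5, -0.6, 0.4]
finger_gap: 0.0926
grip_force: 0.0
t: 8.4
ee_pos: [0.5375, 0.0011, 0.1089]
tool_rot: [[0.001, 1.0, -0.007], [1.0, -0.001, 0.0], [0.0, -0.007, -1.0]]
force: [0.2, 0.0, 0.1]
finger_gap: 0.0885
grip_force: 0.0
t: 8.8
ee_pos: [0.5405, 0.0017, 0.1135]
tool_rot: [[-0.0, 1.0, 0.002], [1.0, 0.0, -0.0], [-0.0, 0.002, -1.0]]
force: [-0.3, -0.3, 0.3]
finger_gap: 0.0576
grip_force: 0.0
t: 9.2
ee_pos: [0.5404, 0.0018, 0.1129]
tool_rot: [[-0.0, 1.0, 0.001], [1.0, 0.0, -0.0], [-0.0, 0.001, -1.0]]
force: [1.1, 0.2, 4.1]
finger_gap: 0.049
grip_force: 50.0
```

```bash
python3 -m handwheel '[{"dp":[0,0,0.03],"angular":[0,0,0],"hand":-1},{"dp":[0,0,0.03],"angular":[0,0,0],"hand":-1},{"dp":[0,0,0],"angular":[0,0,0],"hand":-1}]'
python3 -m handwheel '[{"dp":[0,0,0.015],"angular":[0,0,0],"hand":-1},{"dp":[0,0,0],"angular":[0,0,0],"hand":-1},{"dp":[0,0,0],"angular":[0,0,0],"hand":-1}]'
```

```text
t: 9.5
ee_pos: [0.5404, 0.0018, 0.1067]
tool_rot: [[-0.0, 1.0, 0.001], [1.0, 0.0, -0.0], [-0.0, 0.001, -1.0]]
force: [-1.2, -0.0, 8.7]
finger_gap: 0.049
grip_force: 50.0
t: 9.8
ee_pos: [0.5405, 0.0018, 0.1056]
tool_rot: [[-0.0, 1.0, 0.001], [1.0, 0.0, -0.0], [-0.0, 0.001, -1.0]]
force: [-1.1, 0.5, 9.2]
finger_gap: 0.0488
grip_force: 50.0
```

```bash
python3 -m handwheel '[{"dp":[0,0,0.015],"angular":[0,0,0],"hand":-1},{"dp":[0,0,0],"angular":[0,0,0],"hand":-1},{"dp":[0,0,0],"angular":[0,0,0],"hand":-1}]'
```

```text
t: 10.1
ee_pos: [0.5405, 0.0018, 0.1048]
tool_rot: [[-0.0, 1.0, 0.001], [1.0, 0.0, -0.0], [-0.0, 0.001, -1.0]]
force: [-5.0, 0.2, 18.6]
finger_gap: 0.0489
grip_force: 50.0
```

At the stop (18.6 N). Now I twist counter-clockwise, which is negative about tool z, starting with 4 rows.

```bash
python3 -m handwheel '[{"dp":[0,0,0],"angular":[0,0,-0.02],"hand":-1},{"dp":[0,0,0],"angular":[0,0,-0.02],"hand":-1},{"dp":[0,0,0],"angular":[0,0,-0.02],"hand":-1},{"dp":[0,0,0],"angular":[0,0,-0.02],"hand":-1},{"dp":[0,0,0],"angular":[0,0,0],"hand":-1}]'; python3 -c "
from h import *;s=status.state();print(s['ft_torque'],s['joints'])"
```

```text
t: 10.6
ee_pos: [0.5412, 0.0018, 0.1049]
tool_rot: [[-0.486, 0.874, 0.003], [0.874, 0.486, -0.0], [-0.002, 0.003, -1.0]]
force: [-1.1, -0.1, 15.5]
finger_gap: 0.0492
grip_force: 50.0
[ 0.0125  0.1063 -0.052 ] [-0.0828  0.456   1.7654  0.      0.917  -0.5898]
```

```bash
python3 -m handwheel '[{"dp":[0,0,0],"angular":[0,0,-0.02],"hand":-1},{"dp":[0,0,0],"angular":[0,0,-0.02],"hand":-1},{"dp":[0,0,0],"angular":[0,0,-0.02],"hand":-1},{"dp":[0,0,0],"angular":[0,0,-0.02],"hand":-1},{"dp":[0,0,0],"angular":[0,0,-0.014],"hand":-1}]';python3 -m handwheel '[{"dp":[0,0,0],"angular":[0,0,0],"hand":-1},{"dp":[0,0,0],"angular":[0,0,0],"hand":-1}]'; python3 -c "
from h import *;s=status.state();R=s['tool_rot'];print(s['ft_torque'],np.degrees(np.arctan2(R[1][1],R[0][1])))"
```

```text
t: 11.1
ee_pos: [0.5413, 0.0018, 0.1049]
tool_rot: [[-0.89, 0.455, 0.003], [0.455, 0.89, -0.0], [-0.003, 0.001, -1.0]]
force: [-0.4, 0.4, 14.9]
finger_gap: 0.0488
grip_force: 50.0
t: 11.3
ee_pos: [0.5413, 0.0018, 0.1049]
tool_rot: [[-0.888, 0.459, 0.003], [0.459, 0.888, -0.0], [-0.003, 0.001, -1.0]]
force: [-0.5, -0.3, 15.4]
finger_gap: 0.0491
grip_force: 50.0
[-0.03    0.0301 -0.0263] 62.6538937098389
```

Turned 62.7°. I lift slowly first and watch the force.

```bash
python3 -m handwheel '[{"dp":[0,0,-0.04],"angular":[0,0,0],"hand":-1},{"dp":[0,0,-0.05],"angular":[0,0,0],"hand":-1},{"dp":[0,0,-0.04],"angular":[0,0,0],"hand":-1},{"dp":[0,0,0],"angular":[0,0,0],"hand":-1}]'
```

```text
t: 11.7
ee_pos: [0.5401, 0.0018, 0.1167]
tool_rot: [[-0.888, 0.46, 0.0], [0.46, 0.888, -0.0], [-0.0, 0.0, -1.0]]
force: [1.8, -0.4, 2.0]
finger_gap: 0.0494
grip_force: 50.0
```

```bash
python3 -m handwheel '[{"dp":[0,0,-0.1],"angular":[0,0,0],"hand":-1},{"dp":[0,0,-0.2],"angular":[0,0,0],"hand":-1},{"dp":[0,0,-0.25],"angular":[0,0,0],"hand":-1},{"dp":[0,0,-0.25],"angular":[0,0,0],"hand":-1},{"dp":[0,0,-0.1],"angular":[0,0,0],"hand":-1}]'
python3 -m handwheel '[{"dp":[0,0,0],"angular":[0,0,0],"hand":-1},{"dp":[0,0,0],"angular":[0,0,0],"hand":-1},{"dp":[0,0,0],"angular":[0,0,0],"hand":-1},{"dp":[0,0,0],"angular":[0,0,0],"hand":-1}]'
python3 - <<'E'
from h import *
a=camera('side')[170:400,180:430];b=camera('scene')[130:330,120:370]
o=np.zeros((400,800,3),np.uint8);o[:368,:400]=cv2.resize(a,(400,368),interpolation=2);o[:320,400:]=cv2.resize(b,(400,320),interpolation=2);cv2.imwrite('pics/z6.png',o)
E
```

```text
t: 12.2
ee_pos: [0.5403, 0.0018, 0.2084]
tool_rot: [[-0.888, 0.46, 0.002], [0.46, 0.888, -0.0], [-0.001, 0.001, -1.0]]
force: [0.4, -0.5, -1.8]
finger_gap: 0.0493
grip_force: 50.0
t: 12.6
ee_pos: [0.5395, 0.0019, 0.2054]
tool_rot: [[-0.888, 0.46, -0.002], [0.46, 0.888, 0.0], [0.002, -0.001, -1.0]]
force: [0.1, -0.5, -1.0]
finger_gap: 0.0493
grip_force: 50.0
```

View pics/z6.png

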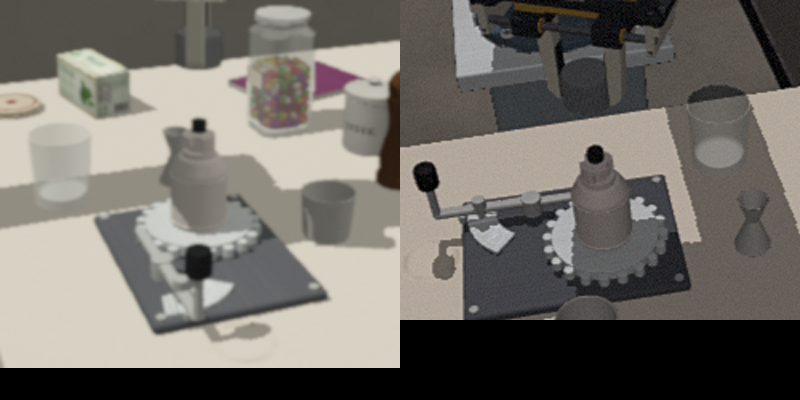

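The cap is off and held upright between the fingers, at crop (200,45) in the side view and (585,85) in the scene view. It is above the bare neck, the lever is still in its notch and the bystanders are unmoved.

```bash
python3 -c "
from workcell import r
print(r.hand_in())"
```

```text
the job is handed in; nothing more can be done
None
```

The lever is in its notch, and the cap is pressed, twisted free and held upright and still about 10 cm above the bottle's mouth; the job was handed in at about 13 s, but no verdict came back.

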